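# Push out the filter slide of the gas filter unit

## Task

Take the pin tool from the tool rack and use it to press the recessed release button of the gas filter unit. Keep the button held down with the pin while pushing the filter slide out of the unit by at least 50 mm, then put the pin tool back upright in the rack hole that it came from.

Things in the scene. Friction and masses are not known exactly. Their poses are not given: they have to be found in the camera images.
- pin_tool: Tool with the square grey handle. Origin: lower tip of its pin, z up the tool: steel pin 8 mm thick up to 50 mm, collar 46 mm across up to 56, handle 22 x 22 mm (faces square to x and y) to 110. It hangs by the collar in a 60 mm high rack, tip 10 mm above the table; three 30 mm square holes 85 mm apart. The others hold a fat round handle (38 mm wide, 110 high) and a T-bar (60 mm, 107 high).
- button_well (a point): Centre of the mouth of the square well (28 x 28 mm) in the top of the grey filter slide, 80 mm above the table. Its floor, 18 mm down, is the black button. z is up; the slide moves out along this point's own -y and carries it along. The white unit around it is 150 mm (x) by 230 mm, 77 mm high, with a 90 mm high block 100 mm from the well on the +y side.
- filter_slide (a joint): How far the slide is out: 0 in and locked, 0.075 m end stop. Free only while the button is held down; let go in the first 35 mm, it catches again at the next tooth. It takes about 2 N and stays where left. A pin on the button pushes it by friction or against the well's wall (10 mm of play each way round the pin).
- release_button (a joint): How far the button is pressed: 0 up, 0.006 m fully down (about 4 N); the slide is free beyond 0.0035 m. A spring lifts it when let go.
There are look-alikes about, which are no part of the job. What is shaped like the pin_tool but blue or red is not meant.

How it is judged:
On the way, in this order (a step that is already met when the one before it is completed fails the run):
1. the pin tool, its tip in the well, presses the button down (over 3.5 mm) while the slide is still in (under 5 mm) (value of joint release_button above 0.0035 m and horizontal distance between pin_tool and button_well below 0.018 m and distance between pin_tool and button_well below 0.034 m and value of joint filter_slide below 0.005 m), for 0.05 s.
2. the slide is out by more than 42 mm while the pin tool still holds the button down (over 3 mm) (value of joint release_button above 0.003 m and horizontal distance between pin_tool and button_well below 0.018 m and distance between pin_tool and button_well below 0.034 m and value of joint filter_slide above 0.042 m), for 0.05 s.
At the end, for the whole second after the job is handed in: The filter slide is out by more than 42 mm, the button is up again (pressed less than 2 mm), and the pin tool stands at rest and upright (within 8 degrees) in the rack hole that it came from, within 25 mm of where it began (value of joint filter_slide above 0.042 m and value of joint release_button below 0.002 m and distance of pin_tool from where it was at the start of the episode below 0.025 m and angle between pin_tool's own z axis and vertical below 0.15 rad and linear speed of pin_tool below 0.03 m/s); the robot touches nothing.
It also fails if it takes over 51 s, if anything falls off the work surface, if the arm or the gripper's body presses on something with over 40 N, if the wrist force passes 120 N, or if a joint passes its speed limit or range.

## Robot

A 7-joint arm with a two-finger parallel gripper is mounted at the origin on the work surface. World frame = base frame: x ahead of the robot, y to its left, z up, the work surface at z = 0. Lengths are in m, angles in rad, forces in N, time in s.
With the tool pointing down it reaches from about 0.425 to 0.875 m from the base axis. Payload 4.7 kg.
Tool frame: the origin (TCP) lies at the very end of the fingers, on their centre line; the grasp point (between the pads) lies 19 mm behind it; z points along the fingers, y is the line along which they close (so a half turn about z gives the same grasp; the last joint's range is limited). The gripper opens to 87 mm and grips with 3 to 60 N. Pads are 19 mm wide; open, the fingers measure 117 mm over their backs; the gripper's body (75 mm by 190 mm) begins 51 mm behind the grasp point.
Start: joints at [1.193, 0.321, -0.07, 1.45, 0.023, 1.371, -0.057], TCP at [0.248, -0.601, 0.223] pointing down, gripper open.
Joint ranges: [-2.86, 2.86], [-0.3, 2.09], [-1.38, 1.24], [0.06, 2.45], [-1.56, 4.7], [0.09, 2.05], [-2.69, 2.69]. Speed limits (rad/s): [2.57, 2.57, 3.14, 3.14, 3.14, 3.14, 3.14].

## Interface

Orientations are given as a rotation vector (axis times angle).
In Python, from bench import ctrl gives the robot as it stands.
- The arm moves only by the shell command python3 -m jog 'ROWS' [FORCE]. ROWS is JSON, a list that holds one entry, the list of rows, each a list of 7 numbers: the shift along the tool's x, y, z in mm, then the turn, a rotation vector about the tool's x, y, z in degrees, then the finger opening in mm, from 0 to 87. A call has 1 to 10 rows; each row is the pose to reach, as a shift and turn from the pose commanded when the call began, along the tool's axes at that moment; what a row does not reach only later rows make up. A row lasts 1/10 s, in which the tool goes at most 50 mm and 8.59 degrees, less where a joint would pass 70% of its speed; a pose out of reach is approached as far as the arm can. A call with a gripper value outside its range is refused whole. The fingers move at their own pace and stop on an object; FORCE is the grip in N (left out, the last holds). Time passes only in rows, so rows that repeat a pose let the fingers close. It gives the time, the measured TCP pose, the force, the opening and the grip force at its end, in the units of the state.
- ctrl.get_state(): the state, without advancing time (a new reading comes with each control period).
- ctrl.get_image(name): name is "scene" or "top" or "wrist"; returns a dict with "image" (400x640x3 uint8, red, green, blue), "depth" (400x640 float32, m along the optical axis (not along the pixel's ray), 0 where there is no reading), "fov_y" (degrees; the focal length in pixels is half the picture's height over the tangent of half this angle, whatever the lens; pixels are square), "cx", "cy" (the principal point, pixels), "rvec" (rotation vector, rad) and "tvec" (3), from world to camera coordinates, as OpenCV has them. Camera axes: x right, y down, z forward; pixel columns grow to the right and rows downward; lengths in m; the calibration is good to about 2 mm. A picture is of the moment at which its call begins.
- ctrl.close_job(): hands the job in; it is judged then, once.
The state is a dict: "time": time; "joint_positions": joint angles; "qd": joint speeds; "joint_torque": joint torques, N m; "position": TCP position; "tool_rot": TCP orientation; "ft_force": force on the tool from outside, world axes, zero at the start; "torque": the same for the moment, N m; "grip_width": opening from 0.0 (shut) to 1.0 (fully open); "grip_force": force on a finger pad.
Only numpy, scipy, OpenCV 4.12 (cv2) and the standard library are available. Lean on these libraries where they do the work, as an engineer would, in place of code of your own. Each camera call takes 0.05 s, during which the arm holds its last target. There are 200 camera calls.

## Working session

There is one attempt and no reset: what is moved stays moved. The work goes in short steps, Python scripts to look and compute and a shell command to move; the robot and the scene stay as the last step left them, time stands still between calls to the robot, and variables do not carry over. Pictures are saved under pics/ and viewed, at most 10 in all, crops included, and the job is handed in when it is done.

```bash
ls; mkdir -p pics; cat > h.py <<'E'
import numpy as np, cv2
from scipy.spatial.transform import Rotation as R
from bench import ctrl
def grab(n):
    d=ctrl.get_image(n); np.savez('pics/'+n+'.npz',**d); return d
def K(d):
    f=200/np.tan(np.radians(d['fov_y'])/2); return f,d['cx'],d['cy']
def world(d,u,v,z=None):
    """ray onto plane z, or with depth"""
    f,cx,cy=K(d); Rm=R.from_rotvec(np.ravel(d['rvec'])).as_matrix(); t=np.ravel(d['tvec'])
    u=np.atleast_1d(u).astype(float); v=np.atleast_1d(v).astype(float)
    r=np.stack([(u-cx)/f,(v-cy)/f,np.ones_like(u)],-1)
    C=-Rm.T@t; w=r@Rm
    if z is None: s=d['depth'][v.astype(int),u.astype(int)]
    else: s=(z-C[2])/w[:,2]
    return C+w*s[:,None]
def proj(d,P):
    f,cx,cy=K(d); Rm=R.from_rotvec(np.ravel(d['rvec'])).as_matrix(); p=np.atleast_2d(P)@Rm.T+np.ravel(d['tvec'])
    return np.stack([f*p[:,0]/p[:,2]+cx,f*p[:,1]/p[:,2]+cy],-1)
E
python3 - <<'E'
from h import *
s=ctrl.get_state(); print(s)
for n in('top','scene'):
    d=grab(n); cv2.imwrite(f'pics/{n}0.png',d['image'][...,::-1]); print(n,K(d),world(d,320,200),d['tvec'],d['rvec'])
E
```

```text
pics
{'time': 0.0, 'joint_positions': array([ 1.1931086 ,  0.32181678, -0.07005448,  1.4516468 ,  0.02259631,
        1.37082748, -0.05691112]), 'qd': array([ 0.00034418,  0.0011192 , -0.00022534, -0.0003303 ,  0.00062049,
        0.00054109,  0.00014799]), 'joint_torque': array([ 5.32804133e-04, -4.91294146e+01, -4.03608782e-01, -3.12535894e+01,
       -6.38024951e-02,  4.36877995e-02,  1.96994220e-04]), 'position': array([ 0.24792313, -0.6002637 ,  0.22147949]), 'tool_rot': array([-3.07969309e+00, -6.11113312e-01,  7.44800411e-04]), 'ft_force': array([-0.20254351, -0.31993929, -0.65545805]), 'torque': array([-0.04897809,  0.06247929,  0.01651195]), 'grip_force': 0.0, 'grip_width': 1.0013032818877556}
top (np.float64(369.1828832718527), 315.4616311928644, 200.38379370141573) [[5.41083821e-01 9.37319265e-03 4.67230115e-04]] [0.00576997 0.53596708 0.91536862] [ 2.20105649 -2.1347814   0.1615608 ]
scene (np.float64(445.94429280766474), 324.74223136400343, 199.80300887991933) [[ 4.89306255e-01 -5.65627093e-02  1.91153715e-04]] [ 0.43969891 -0.11596229  1.11967262] [ 0.68016634  2.52806563 -1.23231992]
```

View pics/top0.png

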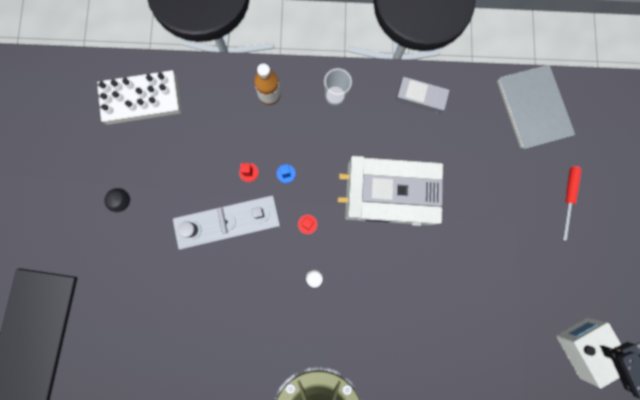

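View pics/scene0.png

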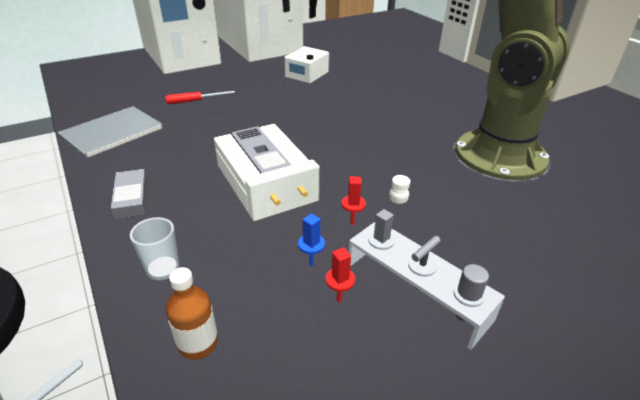

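The top view shows the rack at about (175–278, 200–245), with the square grey handle in its right-hand hole at (258,212). The unit is at (347–443, 158–223), with its button at (402,190) and the block on its left end, so the slide goes out to the right. The scene view agrees: grey handle at (384,227), well at (261,149).

```bash
python3 - <<'E'
from h import *
d={n:dict(np.load(f'pics/{n}.npz')) for n in('top','scene')}
t=d['top']; im=t['image']
vv,uu=np.mgrid[0:400,0:640]
W=world(t,uu.ravel(),vv.ravel()).reshape(400,640,3)
def rect(m,name):
    m=m.astype(np.uint8); cs,_=cv2.findContours(m,cv2.RETR_EXTERNAL,cv2.CHAIN_APPROX_NONE)
    for c in cs:
        if cv2.contourArea(c)<30: continue
        mm=np.zeros_like(m); cv2.drawContours(mm,[c],-1,1,-1); P=W[(mm>0)&(m>0)]
        r=cv2.minAreaRect(c); z=np.median(P[:,2]); B=world(t,*cv2.boxPoints(r).T,z); 
        e=B[1]-B[0]; g=B[2]-B[1]
        print(name,np.round(r[0],1),'ctr',B.mean(0).round(4),'size',np.linalg.norm(e).round(4),np.linalg.norm(g).round(4),'yaw',np.degrees(np.arctan2(e[1],e[0])).round(1))
z=W[...,2]; roi=np.zeros((400,640),bool); roi[150:260,165:290]=1
rect(roi&(z>.05)&(z<.07),'rack'); rect(roi&(z>.105)&(z<.135),'handles')
roi=np.zeros((400,640),bool); roi[145:235,335:455]=1
rect(roi&(z>.06)&(z<.1),'unit'); rect(roi&(z>.084)&(z<.1),'block')
rect(roi&(im.max(2)<70)&(z>.04),'dark'); 
g=im.astype(int); rect(roi&(im.max(2)<190)&(z>.07),'slide')
a=cv2.resize(im[150:255,160:300],None,fx=5,fy=5,interpolation=cv2.INTER_CUBIC)[...,::-1]
b=cv2.resize(im[145:235,335:455],None,fx=5,fy=5,interpolation=cv2.INTER_CUBIC)[...,::-1]
s=d['scene']['image']
c=np.zeros((600,800,3),np.uint8)
q=lambda x0,x1,y0,y1:cv2.resize(im[y0:y1,x0:x1],(400,300),interpolation=cv2.INTER_CUBIC)[...,::-1]
qs=lambda x0,x1,y0,y1:cv2.resize(s[y0:y1,x0:x1],(400,300),interpolation=cv2.INTER_CUBIC)[...,::-1]
c[:300,:400]=q(220,300,185,245);c[:300,400:]=q(340,460,145,235);c[300:,:400]=qs(340,440,195,270);c[300:,400:]=qs(210,330,120,210)
cv2.imwrite('pics/z1.png',c)
E
```

```text
rack [225.5 222.3] ctr [0.4711 0.2416 0.0609] size 0.2523 0.0774 yaw -75.0
rack [282.6 176.6] ctr [0.5904 0.1072 0.0566] size 0.0226 0.0425 yaw -35.9
rack [249.1 173.2] ctr [0.5962 0.1917 0.0565] size 0.0448 0.0403 yaw -60.7
handles [185.7 229.1] ctr [0.4492 0.3223 0.1103] size 0.0356 0.0367 yaw -22.6
handles [222.  220.6] ctr [0.4717 0.2408 0.107 ] size 0.0126 0.06 yaw -75.9
handles [256.9 212. ] ctr [0.4931 0.1587 0.1203] size 0.023 0.0229 yaw -76.7
handles [284.4 169.3] ctr [0.5981 0.0998 0.1104] size 0.0213 0.0229 yaw -73.7
handles [245. 168.] ctr [0.5979 0.1933 0.1104] size 0.0189 0.0194 yaw -88.0
unit [395.5 189.7] ctr [ 0.5634 -0.1736  0.0795] size 0.154 0.2366 yaw -2.7
block [355.9 186.6] ctr [ 0.5661 -0.074   0.0907] size 0.15 0.0307 yaw -1.8
slide [402. 193.] ctr [ 0.5548 -0.1894  0.081 ] size 0.194 0.0649 yaw -88.1
```

View pics/z1.png

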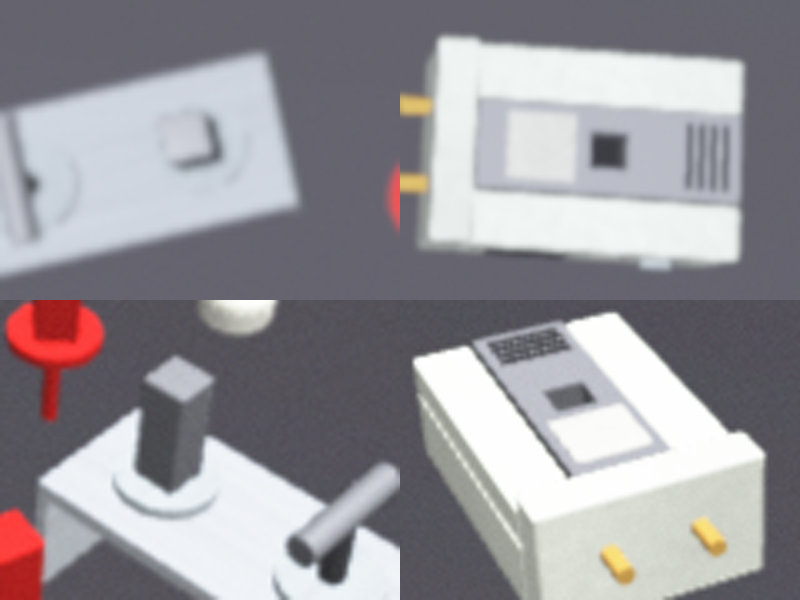

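```bash
cat >> h.py <<'E'
def go(x,y,z,yaw):
    """row (mm, deg) from the present pose to a downward pose with tool x at yaw deg; shift and turn"""
    s=ctrl.get_state(); T=R.from_rotvec(s['tool_rot']); p=s['position']
    yaw=np.radians(yaw); G=R.from_euler('z',yaw)*R.from_euler('x',np.pi)
    print('t',round(s['time'],2),'p',p.round(4),'F',s['ft_force'].round(1),'row',(T.inv().apply(np.array([x,y,z])-p)*1e3).round(1),np.degrees((T.inv()*G).as_rotvec()).round(2))
E
python3 - <<'E'
from h import *
t=dict(np.load('pics/top.npz')); s=dict(np.load('pics/scene.npz'))
# well mouth: dark button blob in both views (full pixels)
for d,(x0,x1,y0,y1),z in((t,(390,415,178,202),.062),(s,(250,275,142,158),.062)):
    g=cv2.cvtColor(d['image'],cv2.COLOR_RGB2GRAY)[y0:y1,x0:x1]; m=(g<95).astype(np.uint8)
    n,l,st,c=cv2.connectedComponentsWithStats(m); k=1+np.argmax(st[1:,4]); uv=c[k]+[x0,y0]
    print(uv,st[k],world(d,*uv,z),world(d,*uv,.08),world(d,*uv))
go(.55,-.2,.25,14.5); go(.493,.159,.22,14.5)
E
```

```text
[402.01315789 189.84210526] [ 8  8  9  9 76] [[ 0.56565515 -0.19412734  0.062     ]] [[ 0.56272659 -0.18944532  0.08      ]] [[ 0.56543598 -0.19377694  0.06334708]]
[265.18181818 148.36363636] [14  4  4  5 11] [[ 0.54226421 -0.211948    0.062     ]] [[ 0.55366191 -0.18426961  0.08      ]] [[ 0.54779394 -0.19851949  0.07073292]]
t 0.1 p [ 0.248  -0.6003  0.2216] F [-0.5 -0.5 -1.2] row [ 432.  -254.7  -28. ] [-0.1   0.01  7.95]
t 0.1 p [ 0.248  -0.6003  0.2216] F [-0.5 -0.5 -1.2] row [ 516.4 -608.2    2.6] [-0.1   0.01  7.95]
```

```bash
python3 -m jog '[[[430,-255,-28,0,0,8,50],[430,-255,-28,0,0,8,50],[430,-255,-28,0,0,8,50],[430,-255,-28,0,0,8,50],[430,-255,-28,0,0,8,50],[430,-255,-28,0,0,8,50],[430,-255,-28,0,0,8,50],[430,-255,-28,0,0,8,50],[430,-255,-28,0,0,8,50],[430,-255,-28,0,0,8,50]]]' 40
python3 - <<'E'
from h import *
go(.55,-.2,.25,14.5)
E
```

```text
time: 1.1
position: [0.5484, -0.1997, 0.2504]
tool_rot: [3.117, 0.395, -0.001]
ft_force: [0.9, -0.5, 0.1]
grip_width: 0.574
grip_force: 0.0
t 1.1 p [ 0.5484 -0.1997  0.2504] F [ 0.9 -0.5  0.1] row [1.5 0.6 0.4] [ 0.01  0.02 -0.07]
```

```bash
python3 - <<'E'
from h import *
d=grab('wrist'); cv2.imwrite('pics/w1.png',d['image'][...,::-1]); print(K(d)); print(proj(d,[[.563,-.19,.08],[.563,-.19,.062]]))
E
```

```text
(np.float64(334.01267869351176), 321.87946416756785, 197.4379110408862)
[[316.07542471 161.86957153]
 [316.3378559  158.4391722 ]]
```

View pics/w1.png

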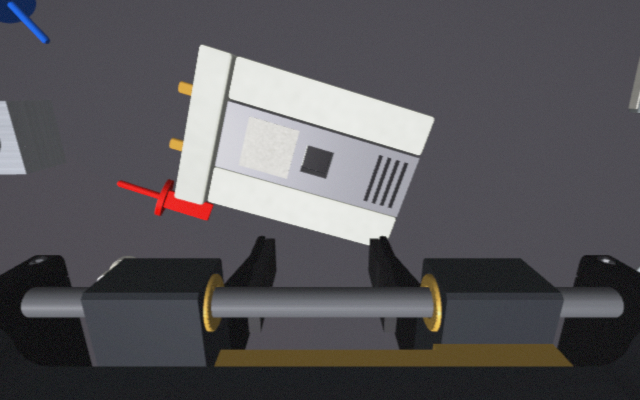

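The wrist view has the well at about (317,162), as predicted. The unit is turned about 15° in this picture, with the block at its left end.

```bash
python3 - <<'E'
from h import *
d=dict(np.load('pics/wrist.npz')); g=cv2.cvtColor(d['image'],cv2.COLOR_RGB2GRAY)
m=np.zeros_like(g); m[130:195,285:350]=(g[130:195,285:350]<90)
c=max(cv2.findContours(m,0,1)[0],key=cv2.contourArea); r=cv2.minAreaRect(c)
for z in(.08,.062):
    B=world(d,*cv2.boxPoints(r).T,z); e=B[1]-B[0]; print(r,B.mean(0),np.linalg.norm(e),np.linalg.norm(B[2]-B[1]),np.degrees(np.arctan2(e[1],e[0])))
print(world(d,*r[0]),'slide top z',world(d,[345,297],[165,185])[:,2])
# unit outline yaw from slide edges via white mask
w=((d['image'].min(2)>200)).astype(np.uint8); w[:, :150]=0;w[250:]=0
c=max(cv2.findContours(w[:, :450],0,1)[0],key=cv2.contourArea); r=cv2.minAreaRect(c); B=world(d,*cv2.boxPoints(r).T,.077); e=B[1]-B[0];f=B[2]-B[1]
print([(np.linalg.norm(q).round(3),np.degrees(np.arctan2(q[1],q[0])).round(1)) for q in(e,f)])
go(.493,.159,.23,14.5)
E
```

```text
((316.6238708496094, 161.587158203125), (25.66974449157715, 26.05287742614746), 16.699243545532227) [ 0.56326403 -0.19050395  0.08      ] 0.0266222895688091 0.02563428249080989 -2.83932485843916
((316.6238708496094, 161.587158203125), (25.66974449157715, 26.05287742614746), 16.699243545532227) [ 0.55962431 -0.19116951  0.062     ] 0.02806364730920539 0.027022148526604246 -2.8393248584391326
[[ 0.5598238  -0.19112218  0.06217647]] slide top z [0.079736   0.08180278]
[(np.float64(0.039), np.float64(-7.9)), (np.float64(0.196), np.float64(-91.9))]
t 1.15 p [ 0.554  -0.1888  0.2509] F [5.  7.6 1. ] row [  31.9 -351.6   22.9] [-0.29 -0.36  0.66]
```

```bash
python3 -m jog '[[[32,-352,23,0,0,0,50],[32,-352,23,0,0,0,50],[32,-352,23,0,0,0,50],[32,-352,23,0,0,0,50],[32,-352,23,0,0,0,50],[32,-352,23,0,0,0,50],[32,-352,23,0,0,0,50],[32,-352,23,0,0,0,50],[32,-352,23,0,0,0,50],[32,-352,23,0,0,0,50]]]'
python3 - <<'E'
from h import *
go(.493,.159,.23,14.5)
d=grab('wrist'); cv2.imwrite('pics/w2.png',d['image'][...,::-1]); print(proj(d,[[.4931,.1587,.12],[.4931,.1587,.066]]))
go(.493,.159,.23,14.5)
E
```

```text
time: 2.15
position: [0.4913, 0.1457, 0.2272]
tool_rot: [3.116, 0.392, -0.001]
ft_force: [0.4, -1.0, -0.1]
grip_width: 0.574
grip_force: 0.0
t 2.15 p [0.4913 0.1457 0.2272] F [ 0.4 -1.  -0.1] row [  5.  -12.5  -2.9] [ 0.05  0.04 -0.15]
[[307.27461425 190.52988484]
 [309.43554248 175.08769002]]
t 2.2 p [0.4915 0.1452 0.2272] F [-0.6 -0.1  0.4] row [  4.9 -13.   -2.8] [ 0.04  0.03 -0.22]
```

View pics/w2.png

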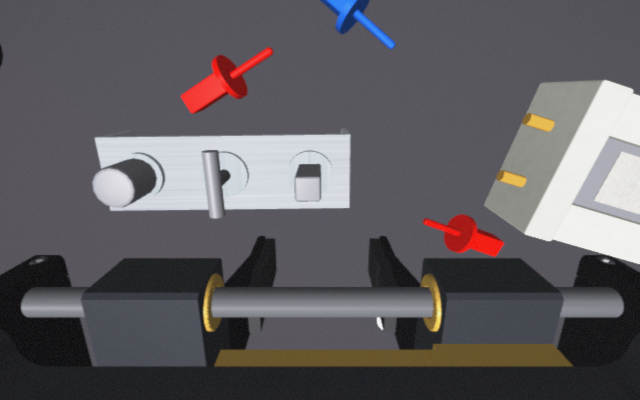

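The wrist view shows the handle's top face at about (307,190), where I predicted it, square to the picture axes.

```bash
python3 - <<'E'
from h import *
d=dict(np.load('pics/wrist.npz'))
vv,uu=np.mgrid[0:400,0:640]; W=world(d,uu.ravel(),vv.ravel()).reshape(400,640,3); z=W[...,2]
m=((z>.112)&(z<.13)).astype(np.uint8); m[:,:280]=0;m[:,340:]=0;m[220:]=0
c=max(cv2.findContours(m,0,1)[0],key=cv2.contourArea); r=cv2.minAreaRect(c); zz=np.median(z[m>0]); B=world(d,*cv2.boxPoints(r).T,zz); 
e=B[1]-B[0]; print(zz,B.mean(0),np.linalg.norm(e),np.linalg.norm(B[2]-B[1]),np.degrees(np.arctan2(e[1],e[0])))
m=((z>.055)&(z<.064)).astype(np.uint8); m[:100]=0; m[230:]=0; m[:,370:]=0
c=max(cv2.findContours(m,0,1)[0],key=cv2.contourArea); r=cv2.minAreaRect(c); B=world(d,*cv2.boxPoints(r).T,.06);
for q in(B[1]-B[0],B[2]-B[1]): print('rack',np.linalg.norm(q),np.degrees(np.arctan2(q[1],q[0])))
go(.493,.159,.083,14.5)
E
```

```text
0.1197702961306423 [0.49583795 0.15961151 0.1197703 ] 0.02153106759358462 0.022660457552082347 -75.59248899348472
rack 0.24894840349933495 -74.93525173698713
rack 0.07670127679021077 -163.49460664911288
t 2.2 p [0.4915 0.1452 0.2272] F [-0.6 -0.1  0.4] row [  5.  -13.1 144.2] [ 0.04  0.03 -0.22]
```

```bash
python3 -m jog '[[[6.5,-13,0,0,0,0,50],[6.5,-13,0,0,0,0,50],[6.5,-13,30,0,0,0,50],[6.5,-13,60,0,0,0,50],[6.5,-13,90,0,0,0,50],[6.5,-13,115,0,0,0,50],[6.5,-13,135,0,0,0,50],[6.5,-13,148,0,0,0,50],[6.5,-13,148,0,0,0,50],[6.5,-13,148,0,0,0,50]]]'
python3 - <<'E'
from h import *
go(.4945,.159,.079,14.5)
E
```

```text
time: 3.2
position: [0.4946, 0.1612, 0.0801]
tool_rot: [3.117, 0.394, 0.001]
ft_force: [0.4, -0.1, -0.8]
grip_width: 0.576
grip_force: 0.0
t 3.2 p [0.4946 0.1612 0.0801] F [ 0.4 -0.1 -0.8] row [-0.6  2.1  1.1] [ 0.01 -0.03 -0.1 ]
```

```bash
python3 -m jog '[[[0,2,0,0,0,0,50],[0,2,0,0,0,0,20],[0,2,0,0,0,0,10],[0,2,0,0,0,0,10],[0,2,0,0,0,0,10],[0,2,0,0,0,0,10],[0,2,0,0,0,0,10],[0,2,0,0,0,0,10]]]' 40
```

```text
time: 4.0
position: [0.4946, 0.1596, 0.0796]
tool_rot: [3.116, 0.395, 0.0]
ft_force: [-0.4, -0.7, 1.7]
grip_width: 0.25
grip_force: 40.0
```

```bash
python3 -m jog '[[[0,0,-20,0,0,0,10],[0,0,-45,0,0,0,10],[0,0,-75,0,0,0,10],[0,0,-105,0,0,0,10],[0,0,-120,0,0,0,10],[0,0,-120,0,0,0,10],[0,0,-120,0,0,0,10]]]'
python3 - <<'E'
from h import *
go(.562,-.1905,.199,14.5)
E
```

```text
time: 4.7
position: [0.494, 0.1594, 0.1983]
tool_rot: [3.116, 0.395, -0.002]
ft_force: [-0.6, -0.6, -1.2]
grip_width: 0.247
grip_force: 40.0
t 4.7 p [0.494  0.1594 0.1983] F [-0.6 -0.6 -1.2] row [-21.4 355.8  -0.6] [ 0.01  0.08 -0.06]
```

```bash
python3 -m jog '[[[-2,30,0,0,0,0,10],[-4,70,0,0,0,0,10],[-7,115,0,0,0,0,10],[-10,160,0,0,0,0,10],[-12,205,0,0,0,0,10],[-15,250,0,0,0,0,10],[-18,295,0,0,0,0,10],[-20,330,0,0,0,0,10],[-21,356,0,0,0,0,10],[-21,356,0,0,0,0,10]]]'
python3 -m jog '[[[0,0,0,0,0,0,10],[0,0,0,0,0,0,10],[0,0,0,0,0,0,10]]]'
python3 - <<'E'
from h import *
go(.562,-.1905,.199,14.5)
d=grab('wrist'); e=grab('scene'); im=d['image'].copy(); s=e['image']
c=np.zeros((600,640,3),np.uint8); c[:400]=im[...]; c[400:,:320]=cv2.resize(s[100:220,190:382],(320,200)); cv2.imwrite('pics/w3.png',c[...,::-1])
print(proj(d,[[.562,-.1905,.08],[.562,-.1905,.13]]))
E
```

```text
time: 5.7
position: [0.5612, -0.1958, 0.1962]
tool_rot: [-3.118, -0.384, 0.007]
ft_force: [0.2, -0.4, -0.5]
grip_width: 0.25
grip_force: 40.0
time: 6.0
position: [0.5629, -0.1884, 0.199]
tool_rot: [-3.115, -0.399, 0.001]
ft_force: [0.4, -0.8, -0.6]
grip_width: 0.25
grip_force: 40.0
t 6.0 p [ 0.5629 -0.1884  0.199 ] F [ 0.4 -0.8 -0.6] row [-1.4  1.8  0. ] [-0.05  0.03  0.1 ]
[[323.92941929 193.71973338]
 [324.33842572 213.60450552]]
```

View pics/w3.png

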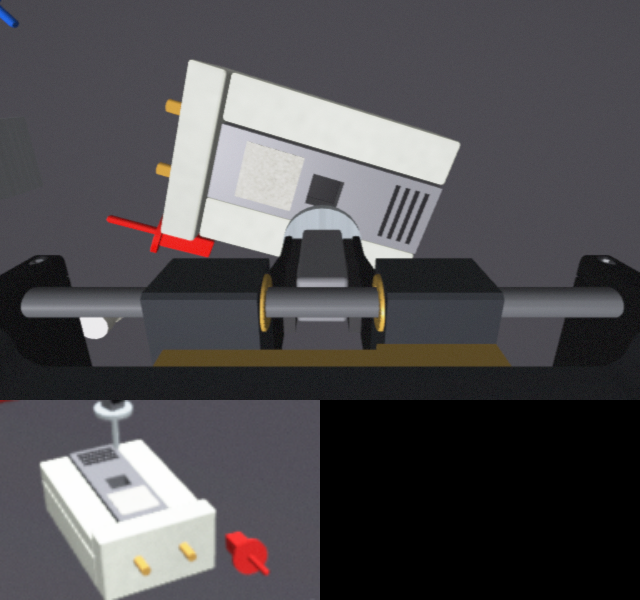

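The wrist view shows the tool held upright, its collar at (322,225) and the well at (324,190). The scene inset shows the pin hanging above the slide.

```bash
python3 - <<'E'
from h import *
d=dict(np.load('pics/wrist.npz')); g=cv2.cvtColor(d['image'],cv2.COLOR_RGB2GRAY)
m=np.zeros_like(g); m[168:212,298:350]=(g[168:212,298:350]<90)
c=max(cv2.findContours(m,0,1)[0],key=cv2.contourArea); r=cv2.minAreaRect(c)
for z in(.08,.062): print(r[0],r[1],world(d,*r[0],z))
e=dict(np.load('pics/scene.npz')); p=proj(e,[[.5629,-.1884,.1294],[.5629,-.1884,.18],[.5629,-.1884,.154]]); print(p)
s=e['image']; x,y=p[0].astype(int)
for v in range(y-14,y+9,3): print(v,cv2.cvtColor(s,cv2.COLOR_RGB2GRAY)[v,x-9:x+10])
E
```

```text
(323.8945007324219, 192.5183563232422) (30.363094329833984, 30.363096237182617) [[ 0.56306049 -0.1901883   0.08      ]]
(323.8945007324219, 192.5183563232422) (30.363094329833984, 30.363096237182617) [[ 0.55781571 -0.19168313  0.062     ]]
[[258.81188388 128.30686349]
 [256.98845438 106.14704204]
 [257.94071709 117.71972506]]
114 [ 81  83  79  80  82  82  80  91 125 152 163 132  95  82  82  82  82  81
  83]
117 [ 81  82  82  81  81  84  81  87 122 147 162 147 105  85  83  83  81  83
  80]
120 [ 83  85  85  85  82  83  82  88 120 145 162 167 118  87  85  83  81  83
  83]
123 [ 81  78  85  82  81  82  84  81 108 141 159 164 117  91  83  82  84  81
  83]
126 [ 80  83  87  88  94  97 121 129 136 143 160 169 173 219 243 245 248 249
 253]
129 [152 146 133 125 111 102 100 110 152 171 170 190 237 252 254 254 254 254
 254]
132 [ 83  89  93  91 109 106 108  88 106  93 128 173 194 204 236 251 254 254
 254]
135 [132 119 108  89 104  99 100 107 127 154 166 172 182 191 194 199 218 242
 252]
```

```bash
python3 -m jog '[[[0,2,15,0,0,0,10],[0,2,35,0,0,0,10],[0,2,50,0,0,0,10],[0,2,60,0,0,0,10],[0,2,60,0,0,0,10],[0,2,60,0,0,0,10]]]'
python3 -m jog '[[[0,0,4,0,0,0,10],[0,0,7,0,0,0,10],[0,0,9,0,0,0,10],[0,0,11,0,0,0,10],[0,0,11,0,0,0,10]]]'
```

```text
time: 6.7
position: [0.5637, -0.1922, 0.1396]
tool_rot: [3.117, 0.395, 0.0]
ft_force: [0.5, -0.0, -0.9]
grip_width: 0.248
grip_force: 40.0
time: 7.2
position: [0.5638, -0.1923, 0.1288]
tool_rot: [3.116, 0.395, 0.001]
ft_force: [-0.2, 0.9, 1.7]
grip_width: 0.251
grip_force: 40.0
```

```bash
python3 -m jog '[[[0,0,1.5,0,0,0,10],[0,0,3,0,0,0,10],[0,0,4,0,0,0,10],[0,0,4,0,0,0,10],[0,0,4,0,0,0,10]]]'
python3 - <<'E'
from h import *
go(.5638-.04*.062,-.1923-.062,.125,14.5)
E
```

```text
time: 7.7
position: [0.5638, -0.1924, 0.1254]
tool_rot: [3.116, 0.395, 0.001]
ft_force: [-1.0, 0.7, 4.8]
grip_width: 0.248
grip_force: 40.0
t 7.7 p [ 0.5638 -0.1924  0.1254] F [-1.   0.7  4.8] row [-17.9  59.4   0.4] [ 0.04 -0.04 -0.05]
```

```bash
python3 -m jog '[[[0,0,1.5,0,0,0,10],[-1,4,1.5,0,0,0,10],[-3,9,1.5,0,0,0,10],[-5,15,1.5,0,0,0,10],[-7,22,1.5,0,0,0,10],[-9,29,1.5,0,0,0,10],[-11,36,1.5,0,0,0,10],[-13,43,1.5,0,0,0,10],[-15,50,1.5,0,0,0,10],[-15,50,1.5,0,0,0,10]]]'
python3 - <<'E'
from h import *
go(.561,-.258,.125,14.5)
d=grab('top'); d=grab('wrist'); e=dict(np.load('pics/top.npz')); s=grab('scene')
c=np.zeros((600,640,3),np.uint8); c[:400]=d['image']; c[400:,:320]=cv2.resize(e['image'][140:240,330:490],(320,200)); c[400:,320:]=cv2.resize(s['image'][80:200,190:382],(320,200)); cv2.imwrite('pics/w4.png',c[...,::-1])
E
```

```text
time: 8.7
position: [0.562, -0.246, 0.1251]
tool_rot: [3.115, 0.393, 0.002]
ft_force: [-2.5, -0.9, 9.2]
grip_width: 0.245
grip_force: 40.0
t 8.7 p [ 0.562  -0.246   0.1251] F [-2.5 -0.9  9.2] row [-4.  11.4  0.1] [ 0.13 -0.07 -0.14]
```

View pics/w4.png

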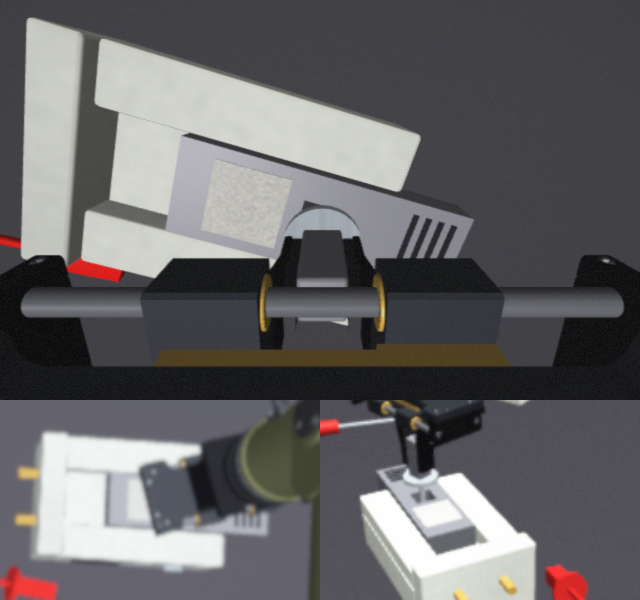

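The slide is coming along with the pin: its rear edge has left the block, leaving a gap in the top and wrist views. I'll push on another 12 mm.

```bash
python3 -m jog '[[[-1,3,0,0,0,0,10],[-2,6,0,0,0,0,10],[-3,9,0,0,0,0,10],[-4,12,0,0,0,0,10],[-4,12,0,0,0,0,10],[-4,12,0,0,0,0,10]]]'
python3 - <<'E'
from h import *
go(.561,-.258,.125,14.5)
d=grab('wrist'); g=cv2.cvtColor(d['image'],cv2.COLOR_RGB2GRAY)
# rear edge of slide: sample world points along unit -y through the well line, from depth
for y in np.arange(-.115,-.215,-.004):
    q=proj(d,[[.563-.04*(-.19-y)*-1*-1,y,.08]])[0]
    if 0<=q[0]<640 and 0<=q[1]<400: print(round(y,3),g[int(q[1]),int(q[0])],world(d,*q)[0,2].round(3),end=' | ')
E
```

```text
time: 9.45
position: [0.5615, -0.2575, 0.1252]
tool_rot: [3.115, 0.395, 0.003]
ft_force: [-2.0, -0.0, 9.8]
grip_width: 0.251
grip_force: 40.0
t 9.45 p [ 0.5615 -0.2575  0.1252] F [-2.  -0.   9.8] row [-0.6  0.3  0.2] [ 0.12 -0.11 -0.06]
-0.115 211 0.051 | -0.119 211 0.05 | -0.123 213 0.049 | -0.127 213 0.05 | -0.131 213 0.049 | -0.135 213 0.05 | -0.139 214 0.05 | -0.143 214 0.049 | -0.147 211 0.05 | -0.151 212 0.051 | -0.155 213 0.05 | -0.159 180 0.081 | -0.163 179 0.082 | -0.167 179 0.079 | -0.171 180 0.08 | -0.175 178 0.079 | -0.179 178 0.08 | -0.183 196 0.081 | -0.187 191 0.082 | -0.191 197 0.081 | -0.195 193 0.081 | -0.199 187 0.08 | -0.203 189 0.082 | -0.207 182 0.08 | -0.211 180 0.081 |
```

The slide is out about 65 mm: its rear edge is at y ≈ −0.157, against about −0.09 at the start. I'll lift straight up and carry the tool back.

```bash
python3 -m jog '[[[0,0,-8,0,0,0,10],[0,0,-20,0,0,0,10],[0,0,-40,0,0,0,10],[0,0,-60,0,0,0,10],[0,0,-75,0,0,0,10],[0,0,-75,0,0,0,10],[0,0,-75,0,0,0,10]]]'
python3 - <<'E'
from h import *
go(.4946,.1596,.199,14.5)
E
```

```text
time: 10.2
position: [0.5603, -0.2569, 0.1976]
tool_rot: [-3.116, -0.395, 0.001]
ft_force: [-0.6, -0.2, -1.9]
grip_width: 0.251
grip_force: 40.0
t 10.2 p [ 0.5603 -0.2569  0.1976] F [-0.6 -0.2 -1.9] row [  40.3 -419.8   -1.3] [-0.01  0.03 -0.05]
```

```bash
python3 -m jog '[[[3,-30,0,0,0,0,10],[7,-75,-1,0,0,0,10],[12,-120,-1,0,0,0,10],[16,-165,-1,0,0,0,10],[20,-210,-1,0,0,0,10],[24,-255,-1,0,0,0,10],[29,-300,-1,0,0,0,10],[33,-345,-1,0,0,0,10],[37,-385,-1,0,0,0,10],[39,-405,-1,0,0,0,10]]]'
python3 -m jog '[[[1,-8,0,0,0,0,10],[1,-14,0,0,0,0,10],[1,-14,0,0,0,0,10],[1,-14,0,0,0,0,10],[1,-14,0,0,0,0,10]]]'
python3 - <<'E'
from h import *
go(.4946,.1596,.0796,14.5)
d=grab('wrist'); s=grab('scene')
c=np.zeros((600,640,3),np.uint8); c[:400]=d['image']; c[400:,:320]=cv2.resize(s['image'][150:300,330:570],(320,200)); cv2.imwrite('pics/w5.png',c[...,::-1])
E
```

```text
time: 11.2
position: [0.495, 0.1493, 0.1979]
tool_rot: [-3.114, -0.404, 0.003]
ft_force: [1.3, 0.8, -1.0]
grip_width: 0.25
grip_force: 40.0
time: 11.7
position: [0.4952, 0.1571, 0.1988]
tool_rot: [3.117, 0.391, -0.0]
ft_force: [0.8, -0.5, -1.4]
grip_width: 0.248
grip_force: 40.0
t 11.7 p [0.4952 0.1571 0.1988] F [ 0.8 -0.5 -1.4] row [ 1.000e-01 -2.600e+00  1.192e+02] [ 0.03  0.02 -0.19]
```

View pics/w5.png

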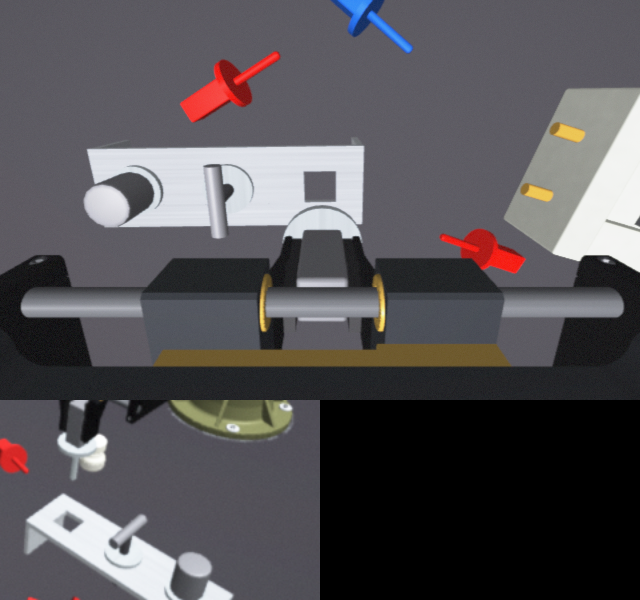

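The hole is empty and in view at (320,186), with the held tool behind it. I'll check the hole's position and the pin's tilt by numbers.

```bash
python3 - <<'E'
from h import *
d=dict(np.load('pics/wrist.npz')); g=cv2.cvtColor(d['image'],cv2.COLOR_RGB2GRAY)
m=np.zeros_like(g); m[165:208,295:345]=(g[165:208,295:345]<140)
c=max(cv2.findContours(m,0,1)[0],key=cv2.contourArea); r=cv2.minAreaRect(c); B=world(d,*cv2.boxPoints(r).T,.06)
print(r,B.mean(0),np.linalg.norm(B[1]-B[0]),np.linalg.norm(B[2]-B[1]))
e=dict(np.load('pics/scene.npz')); s=e['image']; p=proj(e,[[.4952,.1571,z] for z in(.1292,.18)]); print(p)
G=cv2.cvtColor(s,cv2.COLOR_RGB2GRAY)
for v in range(int(p[1,1])-4,int(p[0,1])+9,4): print(v,G[v,375:400])
E
```

```text
((319.5, 186.0), (30.0, 31.0), 90.0) [0.49454332 0.15915575 0.06      ] 0.028587457071947504 0.029140995129239948
[[383.19191931 208.52594465]
 [386.35309814 183.31328099]]
179 [240 240 238 217 136  79  75  76  71  71  78  75  76  76  79  54  30  20
  14  16  20  23  57 120 206]
183 [235 241 241 242 240 240 235 220 170 118  93  77  76  78  89 100 108 115
 160 208 224 236 240 239 239]
187 [116 131 154 190 221 236 241 241 242 243 242 242 240 237 239 241 241 240
 241 241 239 239 239 238 229]
191 [ 84  83  88  92 102 111 122 137 143 150 152 157 160 163 164 166 168 169
 171 173 174 177 188 211 227]
195 [ 81  82  82  83  87  85  83  85  87 115 134 148 158 152 125 130 150 168
 197 219 233 241 247 250 252]
199 [ 85  83  84  83  84  85  85  84 105 126 142 157 163 123  98 110 136 146
 151 157 161 174 176 187 197]
203 [ 84  85  84  83  83  84  85  92 116 137 155 163 151 107  85  82  87  87
  85  92 104 115 125 134 140]
207 [ 86  87  85  86  86  83  88 107 134 149 158 164 118  89  83  85  83  82
  84  84  86  84  84  83  83]
211 [85 86 84 85 84 84 84 84 84 88 84 84 82 84 84 83 84 83 82 84 83 87 86 84
 86]
215 [85 82 83 83 83 83 81 84 84 82 83 86 83 87 83 83 85 86 82 87 85 85 85 85
 82]
```

```bash
python3 -m jog '[[[0,-2.5,0,0,0,0,10],[0,-2.5,20,0,0,0,10],[0,-2.5,40,0,0,0,10],[0,-2.5,55,0,0,0,10],[0,-2.5,65,0,0,0,10],[0,-2.5,65,0,0,0,10],[0,-2.5,65,0,0,0,10]]]'
python3 -m jog '[[[0,0,8,0,0,0,10],[0,0,16,0,0,0,10],[0,0,25,0,0,0,10],[0,0,34,0,0,0,10],[0,0,42,0,0,0,10],[0,0,47,0,0,0,10],[0,0,50,0,0,0,10],[0,0,52,0,0,0,10],[0,0,52,0,0,0,10]]]'
python3 - <<'E'
from h import *
go(.4946,.1596,.0796,14.5)
E
```

```text
time: 12.5
position: [0.4945, 0.1613, 0.1344]
tool_rot: [-3.116, -0.395, -0.001]
ft_force: [-0.3, -0.4, -0.1]
grip_width: 0.252
grip_force: 40.0
time: 13.4
position: [0.4941, 0.1611, 0.0819]
tool_rot: [3.117, 0.395, -0.0]
ft_force: [-0.5, -0.0, -0.6]
grip_width: 0.247
grip_force: 40.0
t 13.4 p [0.4941 0.1611 0.0819] F [-0.5 -0.  -0.6] row [0.1 1.6 2.3] [ 0.    0.01 -0.05]
```

Down 2 mm more, then release and back off upwards.

```bash
python3 -m jog '[[[0,1.5,1,0,0,0,10],[0,1.5,2,0,0,0,10],[0,1.5,2,0,0,0,10],[0,1.5,2,0,0,0,30],[0,1.5,2,0,0,0,50],[0,1.5,2,0,0,0,50],[0,1.5,2,0,0,0,50],[0,1.5,2,0,0,0,50]]]'
python3 -m jog '[[[0,0,-10,0,0,0,50],[0,0,-30,0,0,0,50],[0,0,-60,0,0,0,50],[0,0,-100,0,0,0,50],[0,0,-140,0,0,0,50],[0,0,-150,0,0,0,50],[0,0,-150,0,0,0,50],[0,0,-150,0,0,0,50]]]'
python3 - <<'E'
from h import *
d=grab('wrist'); s=grab('scene')
c=np.zeros((600,640,3),np.uint8); c[:400]=d['image']; c[400:,:320]=cv2.resize(s['image'][150:300,330:570],(320,200)); c[400:,320:]=cv2.resize(s['image'][80:200,190:382],(320,200)); cv2.imwrite('pics/w6.png',c[...,::-1])
vv,uu=np.mgrid[0:400,0:640]; W=world(d,uu.ravel(),vv.ravel()).reshape(400,640,3); z=W[...,2]
m=(z>.112)&(z<.13); m[:,:285]=0;m[:,350:]=0;m[230:]=0; print(np.median(W[m],0),m.sum())
E
```

```text
time: 14.2
position: [0.4946, 0.1597, 0.0801]
tool_rot: [3.117, 0.395, 0.0]
ft_force: [0.5, -0.1, -0.3]
grip_width: 0.554
grip_force: 0.0
time: 15.0
position: [0.4939, 0.1594, 0.2291]
tool_rot: [3.116, 0.395, -0.002]
ft_force: [-0.6, -0.4, -0.2]
grip_width: 0.57
grip_force: 0.0
[0.49568196 0.16000369 0.1197639 ] 670
```

View pics/w6.png

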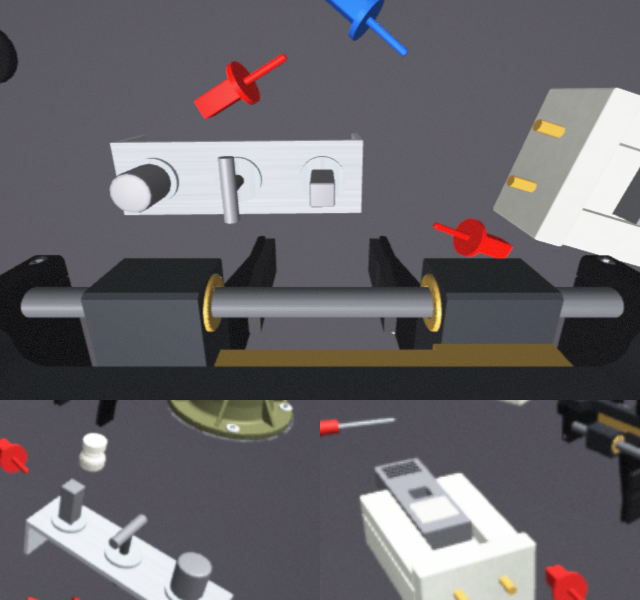

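The tool stands upright in its own hole, handle top at (322,185) and 0.120 m high as at the start. The slide is out and the gripper touches nothing.

```bash
python3 -c "
from bench import ctrl
print(ctrl.close_job())"
```

```text
the job is handed in; nothing more can be done
None
```

Job handed in at about 15 s: I pressed the button with the pin, pushed the slide out about 65 mm (measured from the wrist camera), and put the pin tool back upright in its own rack hole; the hand-in returned no verdict.

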